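Stamp three sides of a jar, turning it between presses

ROBOT

A 6-joint arm with a two-finger parallel gripper is mounted at the origin on the work surface. World frame = base frame: x ahead of the robot, y to its left, z up, the work surface at z = 0. Lengths are in m, angles in degrees, forces in N, time in s.
With the tool pointing down it reaches from about 0.375 to 0.9 m from the base axis. Payload 3.1 kg.
Tool frame: the origin (TCP) lies at the very end of the fingers, on their centre line; the grasp point (between the pads) lies 19 mm behind it (grip_point_offset is the distance from the TCP to the grasp point, in m); y points along the fingers, x is the direction in which the jaws open and shut, and the axes are right-handed (so a half turn about y gives the same grasp; the last joint's range is limited). The gripper opens to 87 mm and grips with 3 to 60 N. Pads are 19 mm wide; open, the fingers measure 117 mm over their backs; the gripper's body (75 mm by 190 mm) begins 51 mm behind the grasp point.
Start: joints at [56.293, 30.224, 82.088, -0, 67.689, -10.227], TCP at [0.249, 0.573, 0.223] pointing down, gripper open.
Joint ranges: [-176.69, 176.69], [-43.24, 126.21], [12.49, 139.97], [-82, 262], [0, 151.66], [-163.58, 163.58]. Speed limits (degrees/s): [159.86, 159.86, 180, 180, 180, 180].

INTERFACE

Orientations are given as a 3x3 rotation matrix whose columns are the frame's x, y, z axes.
In Python, from rig import * gives the robot as it stands.
- The arm moves only by the tool send_rows, never from a script. Its argument "moves" is text: rows parted by semicolons, each of 5 numbers parted by spaces: the finger opening in mm, from 0 to 87, then the shift along the tool's x, y, z in mm, then the turn about the tool's y in degrees. In form: fingers dx dy dz yaw; .... A call has 1 to 20 rows; each row shifts and turns the commanded pose from where the row before left it, along the tool's axes as they then stand; what a row does not reach is not made up. A row lasts 1/12 s, in which the tool goes at most 41.7 mm and 7.16 degrees, less where a joint would pass 70% of its speed; a pose out of reach is approached as far as the arm can. A call is refused whole if a number of a shift passes 41.7 or a number of a turn 7.16, either way. A call with a gripper value outside its range is refused whole. The fingers move at their own pace and stop on an object; the grip force is fixed at half the most. Time passes only in rows, so rows that do not move let the fingers close. It gives the time, the measured TCP pose, the force and the opening at its end, in the units of the state.
- read_state(): the state, without advancing time (a new reading comes with each control period).
- capture(name): name is "side" or "top"; returns a dict with "image" (480x640x3 uint8, blue, green, red), "z_map" (480x640 float32, m along the optical axis (not along the pixel's ray), 0 where there is no reading), "mtx" (3x3 intrinsics, pixels), "distortion" ([k1, k2, p1, p2, k3] as OpenCV has them; the pictures are not rectified), "origin" and "rotation" of the camera in the world. Camera axes: x right, y up, looking along -z (the intrinsics and any distortion apply to the point x, -y, -z); pixel columns grow to the right and rows downward; lengths in m; the calibration is good to about 2 mm. A picture is of the moment at which its call begins.
- hand_in(): hands the job in, once; it reports no verdict.
Trained networks look in a picture, given as the dict that the camera call returned (one of the last four; its "shot" number tells which), for a name from the list of things; names that differ only in an ending like _2 or _b are one class to them, and where a whole thing is asked for, a point or a joint stands for the part that bears it (a point fixed in the world has none). Each returns a list of dicts, best first, with "p" (0 to 1); they miss things now and then, are a little off and sometimes report something else, mostly with a low value. They report only what shows in the picture. A call takes as long as a camera call.
- search_frame(picture, name): "bbox" ([left, top, right, bottom] in pixels, round what is visible of it).
- masks_of(picture, name): "region" (480x640 bool, what is visible of it) and "bbox" ([left, top, right, bottom] in pixels, round what is visible of it).
- mark_of(picture, name): "pixel" ([row, column] in pixels: a listed point, or the origin of a listed thing).
The state is a dict: "time_s": time; "joint_positions": joint angles; "qvel": joint speeds; "tau": joint torques, N m; "position": TCP position; "tcp_rot": TCP orientation; "force": force on the tool from outside, world axes, zero at the start; "moment": the same for the moment, N m; "opening": opening from 0.0 (shut) to 1.0 (fully open).
Only numpy, scipy, OpenCV 4.12 (cv2) and the standard library are available. Lean on these libraries where they do the work, as an engineer would, in place of code of your own. Each camera call takes 0.05 s, during which the arm holds its last target. There are 200 camera calls.

TASK

Take the rectangular jar off the banding wheel and press three of its faces in turn against the sprung stamp on the bent bracket: with the handle thought of as towards you, first its left side, then its front (opposite the handle), then its right side. Each time keep the jar upright and at bench height, meet the stamp squarely and centrally, and push it in gently by about 9 mm for a moment. Then set the jar down gently in the middle of the thin square bat on the ware board, its sides parallel with the bat's, and let go, leaving the other pots, the tin and the wooden block undisturbed.

Things in the scene. Friction and masses are not known exactly. Their poses are not given: they have to be found in the camera images.
- jar: Off-white open-topped rectangular jar, 48 (x) x 64 (y) x 110 mm high, walls 6 mm, about 0.3 kg, at first on the banding wheel. Origin: centre of its underside, z up. +x is its plain front (64 mm wide); a loop handle stands out 24 mm from the back (-x) face, 25 to 69 mm up. +y is the left side, -y the right (48 mm wide). All four faces are free to grip in the top 38 mm.
- jar_left (a point): Middle of the band on the jar's left (+y) face, 60 mm above its underside, axes as the jar's.
- jar_front (a point): Middle of the band on the jar's front (+x) face, 60 mm above its underside, axes as the jar's.
- jar_right (a point): Middle of the band on the jar's right (-y) face, 60 mm above its underside, axes as the jar's.
- wheel: Banding wheel, does not turn: metal disc of radius 85 mm whose top is 60 mm above the bench. Origin on the bench, on its axis.
- bracket: Bent steel bracket bolted to the bench: an upright plate 90 mm wide, 97 mm high, 6 mm thick, with its foot behind it (+x). Origin on the bench under the middle of the upright plate. Its -x axis is the way the stamp faces (roughly to the robot); a jar is pressed along its +x.
- stamp_face (a point): Centre of the stamp's pressing face, 41 mm in front (-x) of the bracket's origin and 60 mm above the bench when free; moves with the stamp; axes as the bracket's. The rubber face is 36 mm wide and 30 mm high: a jar standing on the bench meets it with its band at the same height.
- stamp (a joint): How far the sprung stamp is pushed in along the bracket's +x: 0 free, stop at 0.014 m; the spring pushes back with about 1.6 N at first, 5 N at 9 mm and 7 N at the stop.
- board: Ware board, a plank 400 (its x) x 130 (its y) x 16 mm, fixed. Origin: centre of its underside. Three places in a row along its x, 120 mm apart, hold the bat, a bowl and a beaker in any order.
- bat: Thin square plaster bat, 88 x 88 x 6 mm, fixed on the ware board. Origin: centre of its underside, so its top is 6 mm higher (22 mm above the bench).
- bowl: Bystander: clay bowl, radius 42 mm, 50 mm high, on the ware board. Origin: centre of its underside.
- beaker: Bystander: clay beaker, radius 32 mm, 85 mm high, on the ware board. Origin: centre of its underside.
- tin: Bystander: closed metal tin, radius 34 mm, 85 mm high, on the bench on one side of the approach to the stamp. Origin: centre of its underside.
- rib: Bystander: wooden block, 75 (x) x 50 (y) x 24 mm, on the bench on the other side of the approach to the stamp. Origin: centre of its underside.

How it is judged (in metres and radians):
On the way, in this order (a step that is already met when the one before it is completed fails the run):
1. The jar's left side is pressed squarely and centrally on the stamp, within 8 mm sideways and 9 mm in height of its centre and 5 degrees of flush, pushing it in more than 6 mm for 0.2 s (value of joint stamp above 0.006 m and contact force between jar and bracket above 1 N and x of jar_left in the frame of stamp_face between -0.006 and 0.006 m and y of jar_left in the frame of stamp_face between -0.008 and 0.008 m and z of jar_left in the frame of stamp_face between -0.009 and 0.009 m and angle between the y axis of jar and the x axis of stamp_face, either way round below 0.09 rad and angle between jar's own z axis and vertical below 0.1 rad), for 0.2 s.
2. Then the jar's front is pressed the same way (value of joint stamp above 0.006 m and contact force between jar and bracket above 1 N and x of jar_front in the frame of stamp_face between -0.006 and 0.006 m and y of jar_front in the frame of stamp_face between -0.008 and 0.008 m and z of jar_front in the frame of stamp_face between -0.009 and 0.009 m and angle between the x axis of jar and the x axis of stamp_face, either way round below 0.09 rad and angle between jar's own z axis and vertical below 0.1 rad), for 0.2 s.
3. Then the jar's right side is pressed the same way (value of joint stamp above 0.006 m and contact force between jar and bracket above 1 N and x of jar_right in the frame of stamp_face between -0.006 and 0.006 m and y of jar_right in the frame of stamp_face between -0.008 and 0.008 m and z of jar_right in the frame of stamp_face between -0.009 and 0.009 m and angle between the y axis of jar and the x axis of stamp_face, either way round below 0.09 rad and angle between jar's own z axis and vertical below 0.1 rad), for 0.2 s.
At the end, for the whole second after the job is handed in: The jar stands upright and at rest on the bat, its middle within 12 mm of the bat's middle along each side of the bat, its sides within about 10 degrees of parallel with the bat's (any of the four ways round), and the stamp is back out (z of jar in the frame of bat between 0.003 and 0.009 m and x of jar in the frame of bat between -0.012 and 0.012 m and y of jar in the frame of bat between -0.012 and 0.012 m and angle between jar's own z axis and vertical below 0.05 rad and (angle between the x axis of jar and the x axis of bat, either way round below 0.17 rad or angle between the x axis of jar and the y axis of bat, either way round below 0.17 rad) and linear speed of jar below 0.02 m/s and value of joint stamp below 0.003 m); the robot touches nothing.
It fails at once if A bystander (bowl, beaker, tin or wooden block) is shoved more than 20 mm or tipped (distance of any of tin, rib, bowl, beaker from where it was at the start of the episode above 0.02 m or angle between any of tin, rib, bowl, beaker's own z axis and vertical above 0.35 rad).
It fails at once if The jar is tipped over (more than 35 degrees) (angle between jar's own z axis and vertical above 0.6 rad).
It fails at once if The jar is rammed into the stamp or bracket (over 30 N) (contact force between jar and bracket above 30 N).
It fails at once if The jar is dropped or banged onto the bat (faster than 0.4 m/s within 15 mm of it) (horizontal distance between jar and bat below 0.06 m and z of jar in the frame of bat below 0.021 m and linear speed of jar above 0.4 m/s).
It also fails if it takes over 72 s, if anything falls off the work surface, if the arm or the gripper's body presses on something with over 40 N, if the wrist force passes 120 N, or if a joint passes its speed limit or range.

## Working session

There is one attempt and no reset: what is moved stays moved. The work goes in short steps, Python scripts to look and compute and a tool call to move; the robot and the scene stay as the last step left them, time stands still between calls to the robot, and variables do not carry over. Pictures are saved under pics/ and viewed, about 8 in all and at most 12, crops included, and the job is handed in when it is done.

Besides the shell and the picture viewer there is one more tool, called after "Request:" as name(argument=value, ...) on one line, values as JSON. send_rows: Moves the arm, as the interface text tells. Its arguments: {"type":"object","properties":{"moves":{"type":"string"}},"required":["moves"]}

```bash
mkdir -p pics; ls
cat > h.py <<'E'
from rig import *
import numpy as np, cv2
def cloud(c):
    h,w=c["z_map"].shape
    u,v=np.meshgrid(np.arange(w),np.arange(h))
    p=cv2.undistortPoints(np.stack([u,v],-1).reshape(-1,1,2).astype(np.float64),np.array(c["mtx"],float),np.array(c["distortion"],float)).reshape(h,w,2)
    z=c["z_map"].astype(float)
    P=np.stack([p[...,0]*z,-p[...,1]*z,-z],-1)
    W=P@np.array(c["rotation"]).T+np.array(c["origin"])
    W[z==0]=np.nan
    return W
E
python3 - <<'E'
from h import *
s=read_state(); print({k:np.round(v,3).tolist() for k,v in s.items()})
ims=[]
for n in("top","side"):
    c=capture(n); cv2.imwrite(f"pics/{n}0.png",c["image"]); W=cloud(c)
    print(n,np.round(c["origin"],3),np.round(c["rotation"],2).tolist(),np.isnan(W[...,0]).mean())
    for o in("jar","wheel","bracket","stamp_face","board","bat","bowl","beaker","tin","rib"):
        m=masks_of(c,o)
        if not m: print(o,"none");continue
        P=W[m[0]["region"]];P=P[~np.isnan(P[:,0])]
        print(o,round(m[0]["p"],2),m[0]["bbox"],np.round(np.median(P,0),3),np.round(np.percentile(P,2,axis=0),3),np.round(np.percentile(P,98,axis=0),3))
E
```

```text
pics
{'time_s': 0.0, 'joint_positions': [56.292, 30.278, 82.157, -0.001, 67.686, -10.228], 'qvel': [0.012, 0.125, 0.065, -0.103, -0.023, 0.02], 'tau': [0.0, -44.005, -17.659, 0.063, 0.058, -0.0], 'position': [0.249, 0.573, 0.222], 'tcp_rot': [[0.398, -0.001, -0.917], [0.917, -0.002, 0.398], [-0.002, -1.0, 0.0]], 'force': [0.395, -0.441, 0.299], 'moment': [0.008, 0.032, 0.005], 'opening': 1.003}
top [ 3.870e-01 -1.000e-03  1.205e+00] [[-0.01, 0.99, -0.12], [-1.0, -0.01, 0.01], [0.0, 0.12, 0.99]] 0.0040462239583333335
jar 0.97 [131.4, 235.4, 174.6, 272.5] [0.496 0.324 0.135] [0.463 0.292 0.063] [0.527 0.348 0.172]
wheel 0.65 [127.1, 212.2, 205.7, 291.0] [0.51  0.298 0.06 ] [0.429 0.237 0.049] [0.588 0.392 0.065]
bracket 0.94 [267.9, 182.5, 314.4, 238.1] [0.613 0.038 0.008] [ 0.541 -0.004  0.001] [0.668 0.09  0.097]
stamp_face 0.48 [288.7, 206.4, 309.3, 240.7] [0.551 0.026 0.072] [0.536 0.004 0.001] [0.598 0.039 0.079]
board 0.78 [410.2, 171.8, 479.9, 349.4] [ 0.49  -0.297  0.016] [ 0.293 -0.379  0.009] [ 0.682 -0.249  0.02 ]
bat 0.68 [427.0, 238.9, 464.2, 280.4] [ 0.487 -0.313  0.022] 
[... 930 characters left out ...]
55  0.034 0.068] [ 0.534 -0.038 -0.002] [0.599 0.043 0.077]
board 0.89 [282.6, 154.0, 436.8, 203.6] [ 0.481 -0.284  0.015] [ 0.293 -0.374  0.002] [ 0.68  -0.246  0.018]
bat 0.63 [342.3, 166.4, 379.1, 189.7] [ 0.487 -0.311  0.021] [ 0.446 -0.355  0.018] [ 0.527 -0.271  0.024]
bowl 0.82 [390.1, 156.5, 423.9, 183.4] [ 0.365 -0.341  0.048] [ 0.327 -0.43  -0.001] [ 0.404 -0.283  0.065]
beaker 0.71 [303.4, 139.2, 331.4, 181.5] [ 0.606 -0.303  0.074] [ 0.58  -0.362  0.014] [ 0.635 -0.29   0.099]
tin 0.89 [297.0, 291.2, 334.6, 340.2] [0.508 0.163 0.075] [ 0.478  0.097 -0.001] [0.542 0.18  0.086]
rib 0.8 [307.0, 216.9, 336.7, 246.7] [ 0.555 -0.096  0.022] [ 0.52  -0.129  0.002] [ 0.591 -0.079  0.026]
```

```bash
cat > meas.py <<'E'
from h import *
def rect(P):
    (c,s,a)=cv2.minAreaRect((P[:,:2]*1000).astype(np.float32)); return np.round(c,1),np.round(s,1),round(a,1),len(P)
cs={n:capture(n) for n in("top","side")}; Ws={n:cloud(cs[n]) for n in cs}
def pts(n,o,lo,hi,x=None,grow=7):
    m=masks_of(cs[n],o)
    if not m: return np.zeros((0,3))
    r=cv2.dilate(m[0]["region"].astype(np.uint8),np.ones((grow,grow)))>0
    P=Ws[n][r]; return P[(P[:,2]>lo)&(P[:,2]<hi)]
E
python3 - <<'E'
from meas import *
for n in cs:
    J=pts(n,"jar",.163,.18); print(n,"jar rim",rect(J),np.median(J[:,2]))
    H=pts(n,"jar",.08,.135,grow=1); c=np.array(rect(J)[0])/1000
    d=H[:,:2]-c; a=np.hypot(*d.T); f=d[a>.038]; print(" far pts",len(f),np.round(c+np.median(f,0),3) if len(f) else'')
    B=pts(n,"bracket",.088,.11); print(" plate",rect(B),np.median(B[:,2]))
    B=pts(n,"bracket",.035,.085); B=B[B[:,0]<.62]; print(" stamp",rect(B), np.round(np.percentile(B,[1,50,99],axis=0),3).tolist())
    B=pts(n,"bat",.0195,.03,grow=3); print(" bat",rect(B))
    B=pts(n,"board",.012,.0185,grow=3); print(" board",rect(B))
    for o,z in(("tin",.08),("rib",.018),("bowl",.055),("beaker",.09)): B=pts(n,o,z,z+.03,grow=3); print(" ",o,rect(B) if len(B) else 0)
    for o in("jar","jar_left","jar_front","jar_right","stamp_face","bracket","bat"):
        k=mark_of(cs[n],o); print("  mark",o,[(np.round(q["pixel"],1).tolist(),round(q["p"],2)) for q in k[:1]])
a=cv2.resize(cs["top"]["image"][150:370,110:500],None,fx=2,fy=2)
cv2.imwrite("pics/a.png",a)
b=cv2.resize(cs["side"]["image"][200:460,220:400],None,fx=2.3,fy=2.3,interpolation=cv2.INTER_CUBIC); cv2.imwrite("pics/b.png",b)
E
```

```text
top jar rim (array([496.7, 321.4]), array([49.4, 63.5]), 74.2, 367) 0.1691088361112425
 far pts 24 [0.507 0.334]
 plate (array([577.4,  31.2]), array([ 6.8, 89.3]), 16.9, 140) 0.09604922295088802
 stamp (array([575.8,  33.5]), array([84.4, 92.9]), 2.6, 485) [[0.535, -0.01, 0.039], [0.568, 0.028, 0.067], [0.617, 0.079, 0.083]]
 bat (array([ 486.5, -312.5]), array([89.6, 90. ]), 84.9, 1224)
 board (array([ 488.4, -314.7]), array([400.7, 132.1]), 1.3, 5454)
  tin (array([512.3, 144.8]), array([60.2, 60.7]), 44.4, 629)
  rib (array([ 557.7, -106.2]), array([75.2, 50. ]), 1.3, 696)
  bowl (array([ 367.6, -322.2]), array([83.1, 81.4]), 80.0, 351)
  beaker 0
  mark jar [([258.0, 161.0], 0.86)]
  mark jar_left [([236.7, 157.8], 0.72)]
  mark jar_front [([251.9, 164.2], 0.68)]
  mark jar_right [([271.7, 148.5], 0.56)]
  mark stamp_face [([256.9, 159.6], 0.64)]
  mark bracket [([222.3, 292.8], 0.78)]
  mark bat [([259.3, 446.0], 0.97)]
side jar rim (array([496.4, 322.3]), array([49.5, 65.2]), 74.4, 681) 0.16904882328670612
 far pts 163 [0.503 0.361]
 plate (array([577. ,  32.7]), array([ 5.9, 89.4]), 16.8, 105) 0.0960548183855392
 stamp (array([578.7,  60.7]), array([139.5,  89. ]), 86.0, 693) [[0.534, -0.0, 0.036], [0.574, 0.039, 0.056], [0.618, 0.083, 0.08]]
 bat (array([606.7,   6.4]), array([8.5, 2. ]), 9.7, 5)
 board (array([ 486.7, -314.6]), array([398.1, 136.8]), 1.5, 3157)
  tin (array([511.2, 146.7]), array([61.4, 60.7]), 0.8, 721)
  rib (array([ 557.1, -104.2]), array([76., 51.]), 1.1, 504)
  bowl (array([ 366. , -320.3]), array([80.5, 84.3]), 27.9, 239)
  beaker (array([ 608.2, -319.4]), array([63.5, 61.8]), 84.9, 177)
  mark jar [([401.2, 302.2], 0.76)]
  mark jar_left [([373.8, 280.9], 0.67)]
  mark jar_front [([370.4, 308.1], 0.78)]
  mark jar_right [([392.0, 320.0], 0.55)]
  mark stamp_face []
  mark bracket [([276.3, 300.0], 0.92)]
  mark bat [([178.6, 360.3], 0.67)]
```

View pics/a.png

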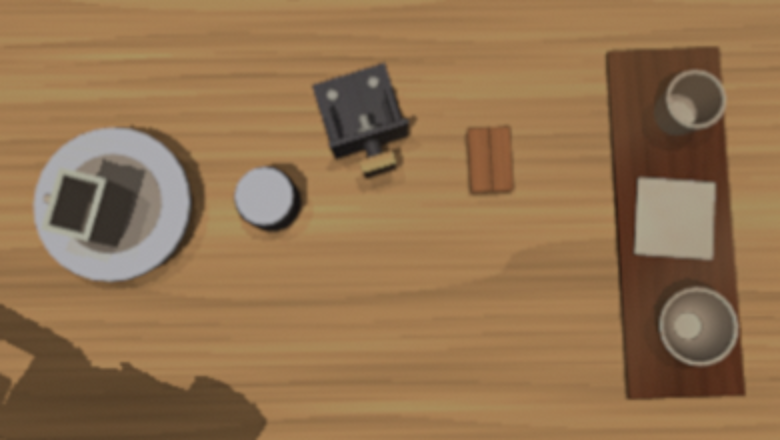

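View pics/b.png

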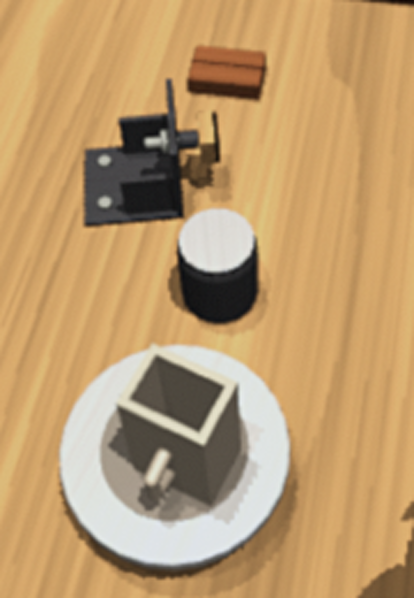

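The top view shows the jar at crop (75,205) on the wheel with its handle to image left (world +y). The stamp is at (378,160), and the bat at (675,218) lies between the beaker and the bowl. I'll grip across the jar's x with the jaw yaw at -105.7°, because joint 6 stays in range through all three presses that way.

Request:
send_rows(moves="87 -9.4 0 -23.35 0;87 -9.4 0 -23.35 0;87 -9.4 0 -23.35 0;87 -9.4 0 -23.35 0;87 -9.4 0 -23.35 0;87 -9.4 0 -23.35 0;87 -9.4 0 -23.35 0;87 -9.4 0 -23.35 0;87 -9.4 0 -23.35 0;87 -9.4 0 -23.35 0;87 -9.4 0 -23.35 0;87 -9.4 0 -23.35 0;87 -9.4 0 -23.35 0;87 -9.4 0 -23.35 0;87 0 0 0 7;87 0 0 0 7;87 0 0 0 7;87 0 0 0 7")

```text
time_s: 4.4
position: [0.4966, 0.322, 0.2225]
tcp_rot: [[0.787, -0.0, -0.617], [0.617, 0.0, 0.787], [-0.0, -1.0, 0.0]]
force: [-0.3, -0.1, 0.5]
opening: 1.001
```

Request:
send_rows(moves="87 0 0 0 7;87 0 0 0 7;87 0 0 0 7;87 0 0 0 7;87 0 0 0 7;87 0 0 0 7;87 0 0 0 7;87 0 0 0 7;87 0 0 0 7;87 0 0 0 7;87 0 0 0 7;87 0 0 0 7;87 0 0 0 7;87 0 0 0 7;87 0 0 0 7;87 0 0 0 7;87 0 0 0 7;87 0 0 0 7;87 0 0 0 7;87 0 0 0 7")

```text
time_s: 6.07
position: [0.4964, 0.3223, 0.2226]
tcp_rot: [[-0.205, 0.0, 0.979], [-0.979, -0.0, -0.205], [-0.0, -1.0, 0.0]]
force: [0.5, -0.0, 0.1]
opening: 1.003
```

```bash
cat > go.py <<'E'
import sys
from h import *
# usage: go.py x y z yaw (mm, deg): prints shift in current tool axes, then turn command
t=[float(v) for v in sys.argv[1:5]]
s=read_state(); R=np.array(s["tcp_rot"]); p=np.array(s["position"])*1000
yaw=np.degrees(np.arctan2(R[1,0],R[0,0]))
print("pos",p.round(1),"yaw",yaw.round(2),"tilt",np.degrees(np.arccos(-R[2,1])).round(2),"F",np.round(s["force"],1),"open mm",round(87*float(s["opening"]),1),"t",s["time_s"],"j6",np.round(s["joint_positions"][5],1))
print("shift tool",(R.T@(np.array(t[:3])-p)).round(1),"turn cmd",round(-((t[3]-yaw+180)%360-180),2))
E
python3 go.py 496.5 321.9 137 -105.7
```

```text
pos [496.4 322.3 222.6] yaw -101.83 tilt 0.0 F [ 0.5 -0.   0.1] open mm 87.2 t 6.0667 j6 124.0
shift tool [ 0.4 85.6  0.2] turn cmd 3.87
```

Request:
send_rows(moves="87 0.4 0 0.2 3.9;87 0 10 0 0;87 0 10 0 0;87 0 10 0 0;87 0 10 0 0;87 0 10 0 0;87 0 10 0 0;87 0 10 0 0;87 0 8 0 0;87 0 5 0 0;87 0 2.5 0 0;87 0 0 0 0;40 0 0 0 0;40 0 0 0 0;40 0 0 0 0;40 0 0 0 0;40 0 0 0 0;40 0 0 0 0;40 0 0 0 0;40 0 0 0 0")

```text
time_s: 7.73
position: [0.4965, 0.3218, 0.1372]
tcp_rot: [[-0.265, -0.0, 0.964], [-0.964, -0.0, -0.265], [0.0, -1.0, 0.0]]
force: [0.2, -0.5, 0.3]
opening: 0.551
```

```bash
python3 go.py 496.5 321.9 240 -105.7
```

```text
pos [496.5 321.8 137.2] yaw -105.38 tilt 0.01 F [ 0.2 -0.5  0.3] open mm 47.9 t 7.7333 j6 127.5
shift tool [-1.000e-01 -1.028e+02  0.000e+00] turn cmd 0.32
```

Request:
send_rows(moves="30 0 0 0 0;30 0 -3 0 0;30 0 -7 0 0;30 0 -12 0 0;30 0 -14 0 0;30 0 -14 0 0;30 0 -14 0 0;30 0 -14 0 0;30 0 -12 0 0;30 0 -8 0 0;30 0 -4 0 0;30 0 0 0 -5;30 0 0 0 -6;30 0 0 0 -6;30 0 0 0 -6;30 0 0 0 -5;30 0 0 0 -4;30 0 0 0 0")

```text
time_s: 9.23
position: [0.4959, 0.3216, 0.2383]
tcp_rot: [[0.287, -0.002, 0.958], [-0.958, -0.001, 0.287], [0.0, -1.0, -0.002]]
force: [0.2, -0.0, -2.8]
opening: 0.554
```

```bash
python3 go.py 466.2 -1.7 240 -73.15
```

```text
pos [495.9 321.6 238.3] yaw -73.31 tilt 0.1 F [ 0.2 -0.  -2.8] open mm 48.2 t 9.2333 j6 95.5
shift tool [ 301.2   -1.4 -121.3] turn cmd -0.16
```

Request:
send_rows(moves="30 6 0 -2.4 0;30 12 0 -4.8 0;30 18 0 -7.2 0;30 24 0 -9.7 0;30 24 0 -9.7 0;30 24 0 -9.7 0;30 24 0 -9.7 0;30 24 0 -9.7 0;30 24 0 -9.7 0;30 24 0 -9.7 0;30 24 0 -9.7 0;30 24 0 -9.7 0;30 18 0 -7.2 0;30 13 0 -5.2 0;30 12 0 -4.8 0;30 6 0 -2.4 0;30 0 0 0 0")

```text
time_s: 10.65
position: [0.4659, -0.003, 0.2392]
tcp_rot: [[0.283, -0.0, 0.959], [-0.959, -0.001, 0.283], [0.001, -1.0, -0.0]]
force: [-0.4, 1.2, -2.6]
opening: 0.547
```

```bash
python3 go.py 466.2 -1.7 79 -73.15
python3 - <<'E'
from meas import *
for n in cs:
    W=Ws[n].reshape(-1,3); s=read_state(); p=np.array(s["position"])
    m=masks_of(cs[n],"jar"); print(n,[(q["bbox"],round(q["p"],2)) for q in m])
    if m:
        P=Ws[n][m[0]["region"]]; print(np.round(np.nanpercentile(P,[2,50,98],axis=0),3).tolist())
        D=(P-p)@np.array(s["tcp_rot"]); 
        for h in(-.02,0,.02,.04,.06): 
            q=D[abs(D[:,1]-h)<.008]; 
            if len(q)>5: print(h,np.round(np.percentile(q,[3,50,97],axis=0)*1000,1).tolist(),len(q))
c=cs["side"]["image"]; m=masks_of(cs["side"],"jar")
cv2.imwrite("pics/c.png",cv2.resize(c[120:360,200:440],None,fx=2.5,fy=2.5,interpolation=cv2.INTER_CUBIC))
E
```

```text
pos [465.9  -3.  239.2] yaw -73.56 tilt 0.04 F [-0.4  1.2 -2.6] open mm 47.6 t 10.65 j6 59.5
shift tool [ -1.2 160.2   0.7] turn cmd -0.41
top [([410.7, 171.1, 482.2, 350.2], 0.59)]
[[0.294, -0.379, 0.009], [0.491, -0.297, 0.016], [0.682, -0.249, 0.02]]
side [([335.9, 195.1, 371.9, 231.4], 0.56)]
[[0.431, 0.013, 0.164], [0.462, 0.025, 0.209], [0.494, 0.045, 0.248]]
-0.02 [[-25.1, -17.3, 14.9], [-24.6, -14.8, 30.9], [-23.4, -12.1, 31.8]] 6
0 [[-32.7, -7.6, -29.3], [-24.0, -0.4, 12.0], [-17.6, 7.7, 31.7]] 158
0.02 [[-47.4, 12.3, -28.9], [-24.2, 18.8, 1.9], [-21.6, 27.5, 31.6]] 250
0.04 [[-47.2, 32.9, -28.4], [-23.9, 40.4, 3.1], [-21.2, 47.4, 31.6]] 206
0.06 [[-25.9, 52.4, -28.6], [-23.6, 59.8, 8.8], [-17.5, 67.6, 31.6]] 159
```

View pics/c.png

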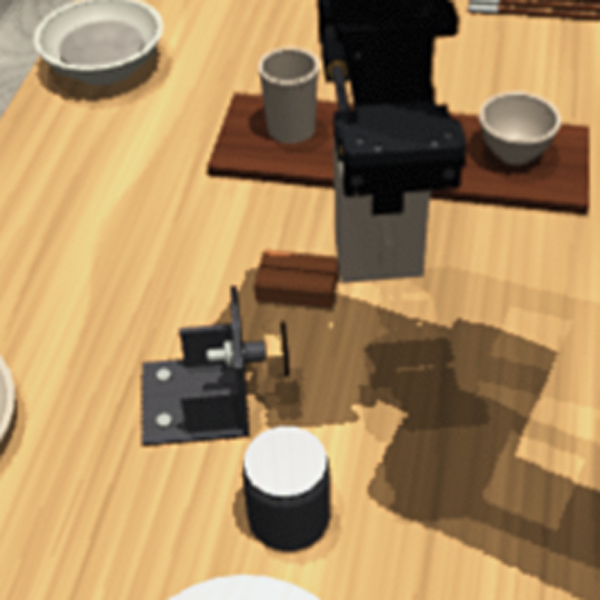

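Request:
send_rows(moves="30 -1.2 6 0.7 -0.3;30 0 12 0 0;30 0 16 0 0;30 0 16 0 0;30 0 16 0 0;30 0 16 0 0;30 0 16 0 0;30 0 16 0 0;30 0 14 0 0;30 0 12 0 0;30 0 8 0 0;30 0 6 0 0;30 0 4 0 0;30 0 2 0 0;30 0 0 0 0;30 0 0 0 0")

```text
time_s: 12.23
position: [0.467, 0.0001, 0.0794]
tcp_rot: [[0.291, 0.001, 0.957], [-0.957, -0.0, 0.291], [0.0, -1.0, 0.001]]
force: [0.6, -0.3, -2.9]
opening: 0.55
```

```bash
python3 go.py 516 13.4 78.7 -73.15
python3 - <<'E'
from meas import *
n=np.array([np.cos(np.radians(16.85)),np.sin(np.radians(16.85))]);l=np.array([-n[1],n[0]])
for k in cs:
    W=Ws[k].reshape(-1,3); d=W[:,:2]-np.array([.538,.0201]); s=d@n; t=d@l
    m=(abs(s)<.012)&(abs(t)<.035)&(W[:,2]>.03)&(W[:,2]<.085)
    print(k,m.sum(),"s,t,z pct",np.round(np.percentile(np.c_[s,t,W[:,2]][m],[3,10,50,90,97],axis=0)*1000,1).tolist())
    m=masks_of(cs[k],"jar")
    s_=read_state(); 
    if m:
        P=Ws[k][m[0]["region"]]; D=(P-np.array(s_["position"]))@np.array(s_["tcp_rot"]); D=D[(abs(D[:,0])<.06)&(abs(D[:,2])<.06)]
        print(k,"jar tool-frame",np.round(np.percentile(D,[2,50,98],axis=0)*1000,1).tolist() if len(D) else 0)
E
```

```text
pos [4.67e+02 1.00e-01 7.94e+01] yaw -73.07 tilt 0.05 F [ 0.6 -0.3 -2.9] open mm 47.8 t 12.2333 j6 59.3
shift tool [ 1.5  0.7 50.7] turn cmd 0.08
top 3 s,t,z pct [[9.7, -17.7, 74.6], [9.8, -17.4, 74.8], [10.6, -15.8, 76.0], [11.3, -14.2, 77.9], [11.4, -13.9, 78.3]]
side 133 s,t,z pct [[0.2, -17.1, 46.5], [0.9, -11.5, 51.2], [6.1, 13.1, 73.4], [10.8, 18.9, 75.9], [11.6, 20.0, 76.9]]
side jar tool-frame [[-48.8, -13.7, -31.3], [-24.9, 35.9, 5.3], [20.4, 77.6, 32.2]]
```

Request:
send_rows(moves="30 1 0.7 3 0;30 0 0 5 0;30 0 0 6 0;30 0 0 6 0;30 0 0 6 0;30 0 0 4 0;30 0 0 3 0;30 0 0 2 0;30 0 0 1.5 0;30 0 0 1.5 0;30 0 0 1.5 0;30 0 0 1.5 0;30 0 0 1.5 0;30 0 0 1.5 0;30 0 0 0 0")

```text
time_s: 13.68
position: [0.5085, 0.0119, 0.0783]
tcp_rot: [[0.291, -0.002, 0.957], [-0.957, -0.0, 0.291], [-0.0, -1.0, -0.002]]
force: [-2.3, -2.1, -1.8]
opening: 0.551
```

```bash
python3 go.py 516 13.4 78.7 -73.15
```

```text
pos [508.5  11.9  78.3] yaw -73.07 tilt 0.09 F [-2.3 -2.1 -1.8] open mm 47.9 t 13.6833 j6 61.8
shift tool [ 0.8 -0.5  7.6] turn cmd 0.08
```

Request:
send_rows(moves="30 0.5 0 1.5 0;30 0 0 1.5 0;30 0 0 1.5 0;30 0 0 1.5 0;30 0 0 0.5 0;30 0 0 0 0;30 0 0 0 0;30 0 0 0 0;30 0 0 0 0")

```text
time_s: 14.43
position: [0.5145, 0.0136, 0.0781]
tcp_rot: [[0.291, -0.002, 0.957], [-0.957, 0.001, 0.291], [-0.001, -1.0, -0.002]]
force: [-5.5, 0.4, -1.1]
opening: 0.546
```

```bash
python3 go.py 516 13.4 78.7 -73.15
python3 - <<'E'
from meas import *
n=np.array([np.cos(np.radians(16.85)),np.sin(np.radians(16.85))]);l=np.array([-n[1],n[0]])
s_=read_state(); print(np.round(s_["force"],1))
k="side";W=Ws[k].reshape(-1,3)
m=masks_of(cs[k],"jar"); P=Ws[k][m[0]["region"]]; D=(P-np.array(s_["position"]))@np.array(s_["tcp_rot"])
for h in(0,.02,.04,.06,.07):
    q=D[(abs(D[:,1]-h)<.006)&(abs(D[:,0])<.027)&(abs(D[:,2])<.06)]
    if len(q)>5: print(h,np.round(np.percentile(q,[3,50,97],axis=0)*1000,1).tolist(),len(q))
cv2.imwrite("pics/d.png",cv2.resize(cs[k]["image"][180:330,240:400],None,fx=4,fy=4,interpolation=cv2.INTER_CUBIC))
E
```

```text
pos [514.5  13.6  78.1] yaw -73.08 tilt 0.11 F [-5.5  0.4 -1.1] open mm 47.5 t 14.4333 j6 62.1
shift tool [ 0.6 -0.6  1.3] turn cmd 0.07
[-5.2 -0.2 -1.3]
0.02 [[-26.5, 14.6, -29.9], [-24.9, 19.5, 4.7], [-22.9, 25.2, 29.9]] 85
0.04 [[-26.7, 34.5, -29.9], [-25.0, 40.1, 5.1], [-22.3, 45.4, 30.5]] 88
0.06 [[-26.3, 54.3, -30.1], [-24.8, 60.0, 7.7], [-22.3, 65.6, 31.4]] 88
0.07 [[-26.4, 64.3, -30.4], [-24.8, 70.5, 2.5], [-23.3, 75.6, 28.6]] 84
```

View pics/d.png

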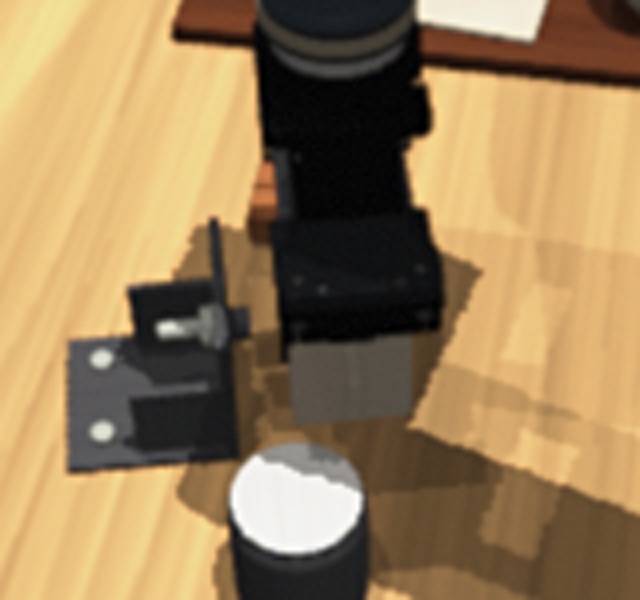

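Left press done: about 5.2 N along the normal (roughly 9 mm of push), with the jar upright. The picture shows the jar flush with the stamp at crop (290,340) and the tin untouched. Next I back off and turn for the front.

Request:
send_rows(moves="30 0 0 -1.5 0;30 0 0 -2 0;30 0 0 -3 0;30 0 0 -4 0;30 0 -1 -6 0;30 0 -1 -8 0;30 0 -0.8 -8 0;30 0 0 -8 0;30 0 0 -6 0;30 0 0 -3.5 0;30 0 0 0 -3;30 0 0 0 -5;30 0 0 0 -6;30 0 0 0 -6;30 0 0 0 -6;30 0 0 0 -6;30 0 0 0 -6;30 0 0 0 -6;30 0 0 0 -6;30 0 0 0 -6")

```text
time_s: 16.25
position: [0.4678, -0.0014, 0.0812]
tcp_rot: [[0.957, 0.001, 0.289], [-0.289, -0.0, 0.957], [0.001, -1.0, 0.0]]
force: [-0.8, 0.9, -2.9]
opening: 0.55
```

Request:
send_rows(moves="30 0 0 0 -6;30 0 0 0 -6;30 0 0 0 -6;30 0 0 0 -6;30 0 0 0 -5;30 0 0 0 -3;30 0 0 0 -2;30 0 0 0 0;30 0 0 0 0")

```text
time_s: 17.0
position: [0.4677, -0.0013, 0.0812]
tcp_rot: [[0.957, 0.001, -0.29], [0.29, -0.0, 0.957], [0.0, -1.0, -0.0]]
force: [0.9, 0.6, -3.1]
opening: 0.546
```

```bash
python3 go.py 523.6 16 81 16.85;python3 - <<'E'
from meas import *
s_=read_state()
for k in cs:
    m=masks_of(cs[k],"jar")
    if not m: continue
    P=Ws[k][m[0]["region"]]; D=(P-np.array(s_["position"]))@np.array(s_["tcp_rot"])
    for h in(0,.02,.04,.06,.07):
        q=D[(abs(D[:,1]-h)<.006)&(abs(D[:,0])<.06)&(abs(D[:,2])<.06)]
        if len(q)>5: print(k,h,np.round(np.percentile(q,[3,50,97],axis=0)*1000,1).tolist(),len(q))
E
```

```text
pos [467.7  -1.3  81.2] yaw 16.86 tilt 0.03 F [ 0.9  0.6 -3.1] open mm 47.5 t 17.0 j6 -30.8
shift tool [58.5  0.2  0.4] turn cmd 0.01
side 0 [[-23.3, -5.3, -26.0], [-2.9, 0.1, 31.9], [23.3, 5.4, 35.4]] 168
side 0.02 [[-44.5, 14.3, -25.8], [-5.4, 19.6, 17.2], [23.5, 25.5, 35.5]] 164
side 0.04 [[-44.3, 34.5, 1.5], [-6.8, 40.3, 33.3], [23.5, 45.6, 35.6]] 116
side 0.06 [[-22.4, 54.5, -15.0], [1.4, 60.0, 33.6], [23.8, 65.4, 35.3]] 87
side 0.07 [[-20.4, 64.5, -8.0], [4.6, 69.7, 33.7], [23.8, 75.3, 35.7]] 80
```

Request:
send_rows(moves="30 3 0 0.3 0;30 6 0 0 0;30 7 0 0 0;30 7 0 0 0;30 7 0 0 0;30 6 0 0 0;30 4 0 0 0;30 3 0 0 0;30 2 0 0 0;30 1.5 0 0 0;30 1.5 0 0 0;30 1.5 0 0 0;30 1.5 0 0 0;30 1.5 0 0 0;30 1.5 0 0 0;30 1.5 0 0 0;30 0 0 0 0")

```text
time_s: 18.62
position: [0.5198, 0.0153, 0.081]
tcp_rot: [[0.957, -0.002, -0.291], [0.291, 0.0, 0.957], [-0.002, -1.0, 0.001]]
force: [-2.6, -1.9, -1.6]
opening: 0.552
```

```bash
python3 go.py 523.6 16 81 16.85; python3 go.py 523.6 16 81 16.85|head -1
```

```text
pos [519.8  15.3  81. ] yaw 16.93 tilt 0.12 F [-2.6 -1.9 -1.6] open mm 48.0 t 18.6167 j6 -27.5
shift tool [ 3.8 -0.  -0.4] turn cmd 0.08
pos [519.8  15.3  81. ] yaw 16.93 tilt 0.12 F [-2.6 -1.9 -1.6] open mm 48.0 t 18.6167 j6 -27.5
```

Request:
send_rows(moves="30 1.5 0 0 0;30 1.5 0 0 0;30 1 0 0 0;30 0.5 0 0 0;30 0 0 0 0;30 0 0 0 0;30 0 0 0 0;30 0 0 0 0")

```text
time_s: 19.28
position: [0.5239, 0.0165, 0.0809]
tcp_rot: [[0.957, -0.002, -0.291], [0.291, 0.0, 0.957], [-0.002, -1.0, 0.001]]
force: [-4.8, -2.5, -1.0]
opening: 0.548
```

```bash
python3 go.py 523.6 16 81 16.85
python3 - <<'E'
from meas import *
s_=read_state(); print(np.round(s_["force"],1),np.round(s_["position"],4))
k="side"
m=masks_of(cs[k],"jar"); P=Ws[k][m[0]["region"]]; D=(P-np.array(s_["position"]))@np.array(s_["tcp_rot"])
for h in(0,.02,.04,.06,.07):
    q=D[(abs(D[:,1]-h)<.006)&(abs(D[:,0])<.06)&(abs(D[:,2])<.06)]
    if len(q)>5: print(k,h,np.round(np.percentile(q,[3,50,97],axis=0)*1000,1).tolist(),len(q))
cv2.imwrite("pics/e.png",cv2.resize(cs[k]["image"][180:330,240:400],None,fx=4,fy=4,interpolation=cv2.INTER_CUBIC))
E
```

```text
pos [523.9  16.5  80.9] yaw 16.93 tilt 0.13 F [-4.8 -2.5 -1. ] open mm 47.7 t 19.2833 j6 -27.3
shift tool [-0.4 -0.1 -0.4] turn cmd 0.08
[-4.4 -2.4 -0.9] [0.5239 0.0166 0.081 ]
side 0 [[-24.6, -5.6, -25.9], [-0.6, -0.3, 32.2], [22.3, 5.4, 35.2]] 158
side 0.02 [[-45.3, 14.5, -26.0], [-3.7, 19.8, 7.2], [20.7, 25.7, 35.1]] 169
side 0.04 [[-45.3, 34.3, 1.8], [-10.3, 40.6, 32.9], [21.8, 45.8, 35.3]] 127
side 0.06 [[-20.7, 54.9, 31.8], [0.9, 60.1, 33.8], [22.3, 65.8, 35.3]] 74
side 0.07 [[-22.3, 65.0, 22.3], [-1.1, 70.2, 33.7], [23.4, 75.6, 35.3]] 73
```

View pics/e.png

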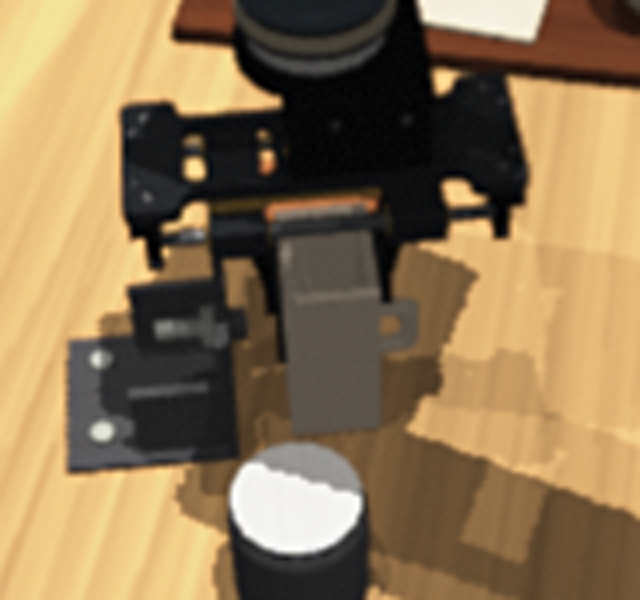

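Front press done: about 5.2 N, jar upright at crop (335,340), handle clear on the right. Now back off and turn for the right side.

Request:
send_rows(moves="30 -1.5 0 0 0;30 -2 0 0 0;30 -3 0 0 0;30 -5 0 0 0;30 -7 0.5 0 0;30 -8 1 0 0;30 -8 1 0 0;30 -8 0 0 0;30 -7 0 0 0;30 -5 0 0 0;30 -3 0 0 0;30 0 0 0 -3;30 0 0 0 -5;30 0 0 0 -6;30 0 0 0 -6;30 0 0 0 -6;30 0 0 0 -6;30 0 0 0 -6;30 0 0 0 -6;30 0 0 0 -6")

```text
time_s: 21.1
position: [0.4703, -0.0003, 0.0787]
tcp_rot: [[0.387, 0.001, -0.922], [0.922, -0.0, 0.387], [0.0, -1.0, -0.001]]
force: [0.8, 0.0, -2.2]
opening: 0.547
```

Request:
send_rows(moves="30 0 0 0 -6;30 0 0 0 -6;30 0 0 0 -6;30 0 0 0 -6;30 0 0 0 -6;30 0 0 0 -5;30 0 0 0 -3;30 0 0 0 -2;30 0 0 0 0;30 0 0 0 0")

```text
time_s: 21.93
position: [0.4702, -0.0003, 0.0787]
tcp_rot: [[-0.29, 0.001, -0.957], [0.957, -0.0, -0.29], [-0.0, -1.0, -0.001]]
force: [0.3, -0.5, -2.6]
opening: 0.549
```

```bash
python3 go.py 516 13.4 79 106.85
```

```text
pos [ 4.702e+02 -3.000e-01  7.870e+01] yaw 106.86 tilt 0.04 F [ 0.3 -0.5 -2.6] open mm 47.8 t 21.9333 j6 -120.6
shift tool [ -0.2  -0.3 -47.8] turn cmd 0.01
```

Request:
send_rows(moves="30 0.3 0 -3 0;30 0 0 -5 0;30 0 0 -6 0;30 0 0 -6 0;30 0 0 -5 0;30 0 0 -4 0;30 0 0 -3 0;30 0 0 -2 0;30 0 0 -1.5 0;30 0 0 -1.5 0;30 0 0 -1.5 0;30 0 0 -1.5 0;30 0 0 -1.5 0;30 0 0 -1.5 0;30 0 0 0 0")

```text
time_s: 23.18
position: [0.5103, 0.0126, 0.0785]
tcp_rot: [[-0.291, -0.002, -0.957], [0.957, 0.0, -0.291], [0.001, -1.0, 0.002]]
force: [-2.4, -2.3, -2.0]
opening: 0.55
```

```bash
python3 go.py 516 13.4 79 106.85
```

```text
pos [510.3  12.6  78.5] yaw 106.93 tilt 0.1 F [-2.4 -2.3 -2. ] open mm 47.9 t 23.1833 j6 -118.0
shift tool [-0.9 -0.5 -5.7] turn cmd 0.08
```

Request:
send_rows(moves="30 -0.5 0 -1.5 0;30 0 0 -1.5 0;30 0 0 -1.5 0;30 0 0 -1 0;30 0 0 -0.5 0;30 0 0 0 0;30 0 0 0 0;30 0 0 0 0;30 0 0 0 0")

```text
time_s: 23.93
position: [0.5159, 0.0142, 0.0785]
tcp_rot: [[-0.291, -0.002, -0.957], [0.957, 0.0, -0.291], [0.001, -1.0, 0.002]]
force: [-4.7, 0.1, -1.3]
opening: 0.545
```

```bash
python3 go.py 516 13.4 79 106.85
python3 - <<'E'
from meas import *
s_=read_state(); print(np.round(s_["force"],1),np.round(s_["position"],4))
k="side"
m=masks_of(cs[k],"jar"); P=Ws[k][m[0]["region"]]; D=(P-np.array(s_["position"]))@np.array(s_["tcp_rot"])
for h in(0,.02,.04,.06,.07):
    q=D[(abs(D[:,1]-h)<.006)&(abs(D[:,0])<.06)&(abs(D[:,2])<.06)]
    if len(q)>5: print(k,h,np.round(np.percentile(q,[3,50,97],axis=0)*1000,1).tolist(),len(q))
B=pts("top","bat",.0195,.026,grow=3); print("bat",rect(B))
B=B[abs(B[:,0]-.4865)<.06]
# edge angle fits
e=[]
for ax in(0,1):
    b=1-ax
    for sgn in(1,-1):
        pp=[]
        for u in np.arange(-.032,.033,.004):
            c0=(.4865,-.3125)
            q=B[abs(B[:,b]-c0[b]-u)<.003]
            if len(q)>3: pp.append((u,sgn*(sgn*q[:,ax]).max()))
        pp=np.array(pp); f=np.polyfit(pp[:,0],pp[:,1],1); e.append((ax,sgn,round(np.degrees(f[0]),1),round(f[1],4)))
print(e)
E
```

```text
pos [515.9  14.2  78.5] yaw 106.92 tilt 0.11 F [-4.7  0.1 -1.3] open mm 47.4 t 23.9333 j6 -117.8
shift tool [-0.8 -0.5  0.1] turn cmd 0.07
[-4.2  0.5 -1.1] [0.5159 0.0142 0.0785]
side 0.02 [[23.5, 14.4, -29.7], [25.1, 20.2, -1.1], [26.9, 25.8, 31.8]] 111
side 0.04 [[23.3, 34.6, -29.1], [25.4, 40.2, 0.6], [27.1, 45.6, 30.5]] 104
side 0.06 [[23.9, 54.5, -29.9], [25.7, 59.8, -1.0], [27.7, 65.3, 30.6]] 100
side 0.07 [[24.0, 64.9, -29.0], [25.6, 70.2, -0.0], [27.4, 75.6, 31.3]] 92
bat (array([ 488.2, -310.5]), array([91.8, 91.6]), 84.4, 1196)
[(0, 1, np.float64(5.2), np.float64(0.5311)), (0, -1, np.float64(6.3), np.float64(0.4444)), (1, 1, np.float64(-2.2), np.float64(-0.2691)), (1, -1, np.float64(-5.7), np.float64(-0.3554))]
```

Request:
send_rows(moves="30 0 0 -1 0;30 0 0 -0.7 0;30 0 0 0 0;30 0 0 0 0;30 0 0 0 0;30 0 0 0 0;30 0 0 0 0")

```text
time_s: 24.72
position: [0.5173, 0.0146, 0.0784]
tcp_rot: [[-0.291, -0.002, -0.957], [0.957, 0.0, -0.291], [0.001, -1.0, 0.002]]
force: [-6.1, -0.1, -0.3]
opening: 0.55
```

```bash
python3 go.py 516 13.4 79 106.85
```

```text
pos [517.3  14.6  78.4] yaw 106.92 tilt 0.14 F [-6.1 -0.1 -0.3] open mm 47.9 t 24.7167 j6 -117.7
shift tool [-0.8 -0.6  1.6] turn cmd 0.07
```

Right press done (about 5.8 N, held). Retreat, lift, and turn to 85°: the bat measures roughly -5°.

Request:
send_rows(moves="30 0 0 1.5 0;30 0 0 2 0;30 0 0 3 0;30 0 0 5 0;30 0 0 7 0;30 0 0 8 0;30 0 0 8 0;30 0 -4 6 0;30 0 -8 4 0;30 0 -12 0 0;30 0 -14 0 0;30 0 -14 0 0;30 0 -14 0 0;30 0 -14 0 0;30 0 -12 0 0;30 0 -8 0 0;30 0 -4 0 5;30 0 0 0 6;30 0 0 0 6;30 0 0 0 5")

```text
time_s: 26.38
position: [0.4758, 0.0013, 0.1833]
tcp_rot: [[0.094, 0.001, -0.996], [0.996, -0.0, 0.094], [-0.0, -1.0, -0.001]]
force: [-0.6, -0.2, -3.0]
opening: 0.554
```

```bash
python3 go.py 487.2 -311.8 180 85
```

```text
pos [475.8   1.3 183.3] yaw 84.63 tilt 0.06 F [-0.6 -0.2 -3. ] open mm 48.2 t 26.3833 j6 -98.0
shift tool [-310.7    3.3  -40.6] turn cmd -0.37
```

Request:
send_rows(moves="30 -6 0 -0.8 0;30 -12 0 -1.6 0;30 -18 0 -2.4 0;30 -24 0 -3.1 0;30 -24 0 -3.1 0;30 -24 0 -3.1 0;30 -24 0 -3.1 0;30 -24 0 -3.1 0;30 -24 0 -3.1 0;30 -24 0 -3.1 0;30 -24 0 -3.1 0;30 -24 0 -3.1 0;30 -20 0 -2.6 0;30 -16 0 -2.1 0;30 -12 0 -1.6 0;30 -7 0 -0.9 0;30 -3.7 0 -0.5 0;30 0 0 0 0;30 0 0 0 0")

```text
time_s: 27.97
position: [0.4884, -0.3107, 0.1825]
tcp_rot: [[0.088, -0.001, -0.996], [0.996, 0.001, 0.088], [0.001, -1.0, 0.001]]
force: [-0.4, 0.5, -2.9]
opening: 0.545
```

```bash
python3 go.py 487.2 -311.8 99.7 85
```

```text
pos [ 488.4 -310.7  182.5] yaw 84.96 tilt 0.08 F [-0.4  0.5 -2.9] open mm 47.4 t 27.9667 j6 -128.5
shift tool [-1.3 82.8  1. ] turn cmd -0.04
```

Request:
send_rows(moves="30 -1.3 5 1 0;30 0 10 0 0;30 0 12 0 0;30 0 12 0 0;30 0 12 0 0;30 0 10 0 0;30 0 7 0 0;30 0 5 0 0;30 0 3 0 0;30 0 2 0 0;30 0 1 0 0;30 0 0 0 0;30 0 0 0 0")

```text
time_s: 29.05
position: [0.4878, -0.3131, 0.1041]
tcp_rot: [[0.089, 0.001, -0.996], [0.996, -0.001, 0.089], [-0.001, -1.0, -0.001]]
force: [0.4, 0.0, -2.9]
opening: 0.543
```

```bash
python3 go.py 487.2 -311.8 99.2 85
python3 - <<'E'
from meas import *
k="side"
c=cs[k]["image"][120:240,300:460]; cv2.imwrite("pics/f.png",cv2.resize(c,None,fx=4.5,fy=4.5,interpolation=cv2.INTER_CUBIC))
E
```

```text
pos [ 487.8 -313.1  104.1] yaw 84.92 tilt 0.05 F [ 0.4  0.  -2.9] open mm 47.2 t 29.05 j6 -128.7
shift tool [1.2 4.9 0.7] turn cmd -0.08
```

View pics/f.png

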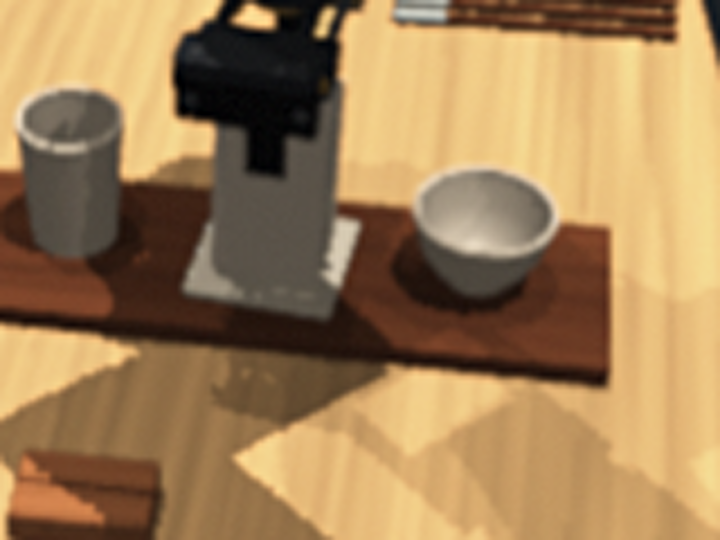

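The jar is centred over the bat at crop (275,270), parallel to it and about 5 mm up; the beaker and bowl are clear. Lowering gently.

Request:
send_rows(moves="30 1 1 0 0;30 0 1 0 0;30 0 1 0 0;30 0 0.7 0 0;30 0 0.6 0 0;30 0 0.5 0 0;30 0 0.3 0 0;30 0 0 0 0;30 0 0 0 0")

```text
time_s: 29.9
position: [0.4876, -0.3118, 0.0992]
tcp_rot: [[0.089, 0.0, -0.996], [0.996, -0.0, 0.089], [-0.0, -1.0, -0.0]]
force: [-2.0, 1.6, 4.3]
opening: 0.55
```

```bash
python3 go.py 487.2 -311.8 99.2 85
```

```text
pos [ 487.6 -311.8   99.2] yaw 84.92 tilt 0.01 F [-2.   1.6  4.3] open mm 47.8 t 29.9 j6 -128.6
shift tool [-0.  -0.   0.4] turn cmd -0.08
```

Contact made (fz swung from -2.9 to +4.3 N). Release, then rise straight up.

Request:
send_rows(moves="55 0 0 0 0;65 0 0 0 0;75 0 0 0 0;80 0 0 0 0;80 0 0 0 0;80 0 0 0 0;80 0 -2 0 0;80 0 -4 0 0;80 0 -8 0 0;80 0 -12 0 0;80 0 -14 0 0;80 0 -14 0 0;80 0 -14 0 0;80 0 -14 0 0;80 0 -14 0 0;80 0 -12 0 0;80 0 -6 0 0;80 0 0 0 0")

```text
time_s: 31.4
position: [0.4885, -0.3126, 0.2148]
tcp_rot: [[0.088, 0.003, -0.996], [0.996, -0.003, 0.088], [-0.003, -1.0, -0.003]]
force: [0.3, 0.2, -0.3]
opening: 0.92
```

Request:
send_rows(moves="80 15 0 0 0;80 25 0 0 0;80 25 0 0 0;80 25 0 0 0;80 25 0 0 0;80 25 0 0 0;80 25 0 0 0;80 15 0 0 0;80 0 0 0 0")

```text
time_s: 32.15
position: [0.5019, -0.1279, 0.2114]
tcp_rot: [[0.085, -0.004, -0.996], [0.996, 0.003, 0.085], [0.003, -1.0, 0.004]]
force: [0.1, -0.2, -1.2]
opening: 0.924
```

```bash
python3 go.py 487.2 -311.8 99.2 85|head -1
python3 - <<'E'
from meas import *
for n in cs:
    W=Ws[n].reshape(-1,3)
    J=W[(W[:,2]>.12)&(W[:,2]<.142)&(abs(W[:,0]-.487)<.06)&(abs(W[:,1]+.312)<.06)]; print(n,"rim",rect(J) if len(J)>5 else 0,np.median(J[:,2]))
    B=pts(n,"bat",.0195,.026,grow=3); print(" bat",rect(B) if len(B)>5 else 0)
    for o,z in(("tin",.08),("rib",.018),("bowl",.055),("beaker",.09)): B=pts(n,o,z,z+.03,grow=3); print(" ",o,rect(B) if len(B)>5 else 0)
c=cs["side"]["image"][110:290,240:460]; cv2.imwrite("pics/g.png",cv2.resize(c,None,fx=3.3,fy=3.3,interpolation=cv2.INTER_CUBIC))
E
```

```text
pos [ 501.9 -127.9  211.4] yaw 85.12 tilt 0.28 F [ 0.1 -0.2 -1.2] open mm 80.4 t 32.15 j6 -111.9
top rim (array([ 486.4, -310.2]), array([51.5, 64. ]), 84.6, 405) 0.1311549743622673
 bat (array([ 449.1, -320.4]), array([63.8, 13.7]), 89.4, 128)
  tin (array([512. , 144.7]), array([60.1, 60.9]), 76.9, 629)
  rib 0
  bowl (array([ 367.4, -322.1]), array([82.5, 81.4]), 84.2, 347)
  beaker (array([ 612.6, -322.9]), array([63.2, 57.2]), 49.8, 204)
side rim (array([ 474.3, -307.9]), array([46.6, 56.9]), 4.1, 184) 0.12792179325958714
 bat (array([ 486.6, -312.9]), array([91.2, 88.3]), 85.9, 249)
  tin (array([511. , 146.9]), array([60.6, 61.3]), 10.8, 730)
  rib (array([ 557. , -104.9]), array([75. , 54.2]), 1.9, 509)
  bowl (array([ 366.1, -321.1]), array([84.6, 80.3]), 86.1, 245)
  beaker (array([ 626.9, -313.8]), array([24.5, 62.5]), 19.7, 67)
```

View pics/g.png

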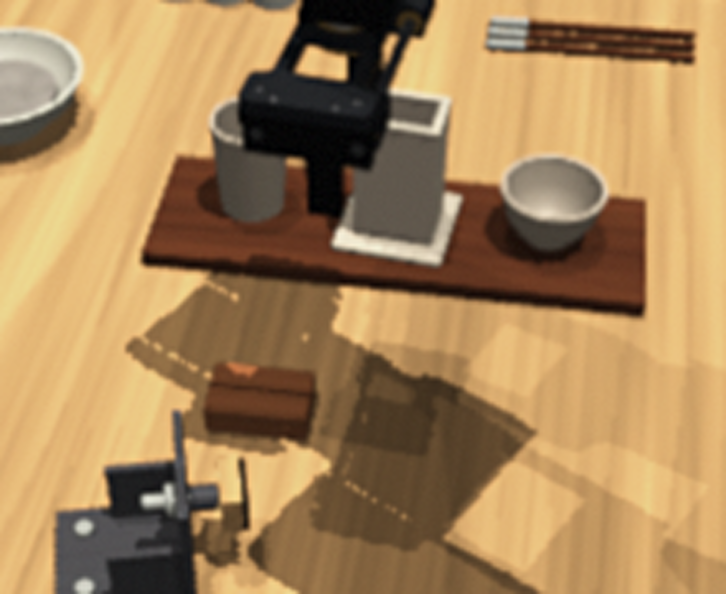

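The jar stands centred on the bat, at crop (400,200), parallel to it. The stamp is back out at (243,495), and the robot is clear of everything. Top-view rim is (486.4, -310.2) at 84.6° against a bat at about (487, -312) and 85°.

```bash
python3 -c "
from rig import *
print(hand_in())"
```

```text
the job is handed in; nothing more can be done
None
```

I pressed the jar's left, front and right sides against the stamp in that order, then set it down on the bat, let go and handed the job in at about 32 s. The hand-in reported no verdict.

- **Presses:** The wrist force along the stamp settled at about 5.2, 5.2 and 5.8 N, which by the spring figures is roughly 9–10 mm in. I held each for more than 0.3 s. The side camera showed the jar upright on all three, the last checked just before its final 1.7 mm of push. For the front press I held the jar about 4 mm off the bench so the fingers cleared the stamp.
- **Placing:** In the top view the jar's rim centre is within about 2 mm of the bat's middle, and its sides are within about 1° of parallel. The stamp looked fully out in the last picture, and the gripper was clear of everything.
- **Bystanders:** The tin and bowl measured within about 1 mm of where they started.
    - **Wooden block:** it also measured within about 1 mm, but only in the side view, because the top view did not find it.
    - **Beaker:** the side view put its centre about 19 mm off, because the gripper partly hid it. The top view put it about 5 mm from the earlier side-view fit, with no earlier top-view fit to compare. The picture shows it upright in its place.
- **Disagreements:** The side view's measurement of the jar's rim was also off because the gripper hid part of it, so I relied on the top view there. The two cameras differ by about 1–2 mm in y.

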